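# Close up the blood-tube carrier

### The job

Close up the sample carrier for transport: with the fingertips push both tube trays fully home, then, once both are in, push the raised lid all the way down so that it is shut, and take the hand away. This is only pushing: do not pick anything up, do not put a finger on the tubes or on the lining under the lid, do not shove the carrier out of its place, and leave the things standing beside it alone.

Things in the scene. Friction and masses are not known exactly. Their poses are not given: they have to be found in the camera images.
- carrier: White plastic sample carrier, a box open at the top and front, 190 deep (its x) x 300 wide (its y) x 115 mm high, walls 8 mm, 6 kg; it stands loose on the table and stays put by its weight. Origin: centre of its underside. +x points to its back (hinge side), +y to its left bay, z up; the trays slide out of its front, -x. It is turned up to 0.3 rad from facing the robot.
- left_tray (a joint): How far the left tray (at +y of the carrier) is pulled out of the front, m: 0 fully home (its front panel flush with the carrier's front, against a hard stop), up to 0.10. Starts 0.03 to 0.075 out. Slides with about 1 to 2 N of friction and stays where it is left.
- right_tray (a joint): The same for the right tray (at -y of the carrier).
- left_front (a point): Point on the outer face of the left tray's grey front panel, half way across it and 64 mm above the table. The panel is flat, upright, 130 mm wide and 10 mm thick and reaches from 9 to 97 mm above the table; it moves with the tray. At home it lies at carrier (-0.095, +0.073, 0.064).
- right_front (a point): The same point of the right tray; at home at carrier (-0.095, -0.073, 0.064).
- lid (a joint): Angle of the carrier's flat white lid, rad: 0 shut, growing as it opens (starts 0.9 to 1.2, its free front edge high over the carrier). Hinge line along the top of the carrier's back, at carrier x = 0.095, z = 0.115, along y. The stiff hinge holds it at any angle; closing it takes 1 to 4 N at the edge, more nearer the hinge. At 0 it meets a hard stop.
- lid_edge (a point): Middle of the lid's free front edge, on the outer (upper) face, 205 mm from the hinge line. Its x points along the lid to the hinge, its z out of the outer face. Lid 205 x 300 mm, 8 mm thick, underside level with the hinge line; shut, its top is 123 mm above the table and its edge 15 mm in front of the carrier.
- lid_lining: Black rubber lining, 155 x 268 x 4 mm, under the lid (its inner face, which looks towards the robot when the lid is up). Origin on the lid's underside, 95 mm from the hinge line. Not to be touched.
- left_tubes: Black rack with upright capped tubes that fills the left tray right behind its front panel; cap tops 99 mm above the table. Origin: centre of the rack's underside. Not to be touched.
- right_tubes: The same in the right tray. Not to be touched.
- spare_rack: Bystander: loose black rack, 104 x 80 x 35 mm, with a few capped tubes, 86 mm high overall. Origin: centre of its underside. It stands beside the carrier.
- gel_bottle: Bystander: bottle, 52 mm across, 120 mm high, beside the carrier. Origin: centre of its underside.
- tape_roll: Bystander: roll of tape lying flat, 68 mm across, 24 mm high, beside the carrier. Origin: centre of its underside.

How it is judged:
On the way, in this order (a step that is already met when the one before it is completed fails the run):
1. both trays are fully home while the lid is still up (value of joint each of left_tray, right_tray below 0.006 m and value of joint lid above 0.5 rad), for 0.2 s.
2. then the lid is shut over them (value of joint each of left_tray, right_tray below 0.006 m and value of joint lid below 0.06 rad), for 0.2 s.
At the end, for the whole second after the job is handed in: Both trays within 6 mm of fully home and the lid within 0.06 rad (about 12 mm at its edge) of shut; the carrier level, at rest and within 30 mm of where it stood; each bystander within 20 mm of where it stood (all of step 2 and distance of carrier from where it was at the start of the episode below 0.03 m and angle between carrier's own z axis and vertical below 0.05 rad and linear speed of carrier below 0.02 m/s and distance of each of spare_rack, gel_bottle, tape_roll from where it was at the start of the episode below 0.02 m); the robot touches nothing.
It fails at once if the carrier is shoved more than 30 mm, lifted or tipped (distance of carrier from where it was at the start of the episode above 0.03 m or height (world z) of carrier above 0.01 m or angle between carrier's own z axis and vertical above 0.15 rad).
It fails at once if a finger presses on the tubes in the trays (over 2 N) (contact force between the fingers and left_tubes above 2 N or contact force between the fingers and right_tubes above 2 N).
It fails at once if a finger presses on the lining under the lid, as in pinching the lid (over 2 N) (contact force between the fingers and lid_lining above 2 N).
It fails at once if a bystander is moved more than 20 mm, lifted or tipped (distance of any of spare_rack, gel_bottle, tape_roll from where it was at the start of the episode above 0.02 m or angle between any of spare_rack, gel_bottle, tape_roll's own z axis and vertical above 0.3 rad).
It also fails if it takes over 54 s, if anything falls off the work surface, if the arm or the gripper's body presses on something with over 40 N, if the wrist force passes 120 N, or if a joint passes its speed limit or range.

### The arm

A 6-joint arm with a two-finger parallel gripper is mounted at the origin on the work surface. World frame = base frame: x ahead of the robot, y to its left, z up, the work surface at z = 0. Lengths are in m, angles in rad, forces in N, time in s.
With the tool pointing down it reaches from about 0.35 to 0.85 m from the base axis. Payload 8.1 kg.
Tool frame: the origin (TCP) lies on the centre line of the jaws, within the pads' length; the fingertips stand robot.finger_overhang ahead of it and the grasp point (between the pads) lies 5 mm behind it (robot.finger_overhang is the distance from the TCP to the fingertips, in m); z points along the fingers, y is the direction in which the jaws open and shut (so a half turn about z gives the same grasp; the last joint's range is limited). The gripper opens to 93 mm and grips with 3 to 60 N. Pads are 15 mm wide; open, the fingers measure 128 mm over their backs; the gripper's body (75 mm by 188 mm) begins 65 mm behind the grasp point.
Start: joints at [1.175, 0.13, 1.488, -0, 1.523, -0.085], TCP at [0.183, 0.571, 0.233] pointing down, gripper open.
Joint ranges: [-2.96, 2.96], [-0.89, 2.26], [0.02, 2.5], [-1.34, 4.48], [0, 2.73], [-2.66, 2.66]. Speed limits (rad/s): [2.39, 2.39, 2.79, 3.14, 3.14, 3.14].

### API

Orientations are given as a rotation vector (axis times angle).
In Python, from plant import robot gives the robot as it stands. The module is installed in compiled form; this text tells all that it offers.
- The arm moves only by the tool carry_out, never from a script. Its argument "commands" is a list that holds one entry, the list of rows, each a list of 4 numbers: the shift along the tool's x, y, z in cm, then the turn about the tool's z in degrees. In form: [[[tx, ty, tz, roll], ...]]. A call has 1 to 20 rows; each row shifts and turns the commanded pose from where the row before left it, along the tool's axes as they then stand; what a row does not reach is not made up. A row lasts 1/12 s, in which the tool goes at most 41.7 mm and 7.16 degrees, less where a joint would pass 70% of its speed; a pose out of reach is approached as far as the arm can. A call is refused whole if a number of a shift passes 4.17 or a number of a turn 7.16, either way. A call with a gripper value outside its range is refused whole. "claw" is the finger opening in cm, from 0 to 9.3, set as the call begins (left out, the last holds). The fingers move at their own pace and stop on an object; "grip_force" is the grip in N (left out, the last holds). Time passes only in rows, so rows that do not move let the fingers close. It gives the time, the measured TCP pose, the force and the opening at its end, in the units of the state.
- robot.read_state(): the state, without advancing time (a new reading comes with each control period).
- robot.read_camera(name): name is "scene" or "side" or "wrist"; returns the picture (384x512x3 uint8, red, green, blue); there is no depth.
- robot.camera_params(name): a dict with "mtx" (3x3 intrinsics, pixels), "R" (3x3) and "t" (3): a world point X has camera coordinates R X + t. Camera axes: x right, y down, z forward; pixel columns grow to the right and rows downward; lengths in m; the calibration is good to about 2 mm. A picture is of the moment at which its call begins: read the wrist's pose just before it. camera_params takes no time and is no camera call; for the wrist camera it gives the pose at the moment of the call.
- robot.close_job(): hands the job in, once; it reports no verdict.
The state is a dict: "t": time; "q": joint angles; "dq": joint speeds; "joint_torque": joint torques, N m; "tool_pos": TCP position; "orientation": TCP orientation; "force": force on the tool from outside, world axes, zero at the start; "wrist_torque": the same for the moment, N m; "opening": finger opening in m.
Only numpy, scipy, OpenCV 4.12 (cv2) and the standard library are available. Lean on these libraries where they do the work, as an engineer would, in place of code of your own. Each camera call takes 0.05 s, during which the arm holds its last target.

## Working session

There is one attempt and no reset: what is moved stays moved. The work goes in short steps, Python scripts to look and compute and a tool call to move; the robot and the scene stay as the last step left them, time stands still between calls to the robot, and variables do not carry over. Pictures are saved under pics/ and viewed, and the job is handed in when it is done.

Besides the shell and the picture viewer there is one more tool, called in YAML: its name, and indented under it one key for each argument. carry_out: Moves the arm, as the interface text tells. Its arguments: {"type":"object","properties":{"commands":{"type":"array","items":{"type":"array","items":{"type":"array","items":{"type":"number"}}}},"claw":{"type":"number"},"grip_force":{"type":"number"}},"required":["commands"]}

```bash
mkdir -p pics; python3 - <<'E'
from plant import robot
import cv2
s=robot.read_state();print(s, robot.finger_overhang)
for n in("scene","side","wrist"):
    p=robot.camera_params(n);im=robot.read_camera(n);cv2.imwrite(f"pics/{n}0.png",im[:,:,::-1]);print(n,p)
E
```

```text
{'t': 0.0, 'q': array([ 1.17460090e+00,  1.31159815e-01,  1.48927116e+00,  2.74557056e-05,
        1.52297531e+00, -8.54116297e-02]), 'dq': array([-7.47777788e-04, -2.87929539e-08, -1.44932597e-03,  1.82900006e-04,
        8.58246272e-04,  1.47039928e-03]), 'joint_torque': array([ 1.43219222e-05, -5.59812212e+01, -4.91775906e+01,  7.66903907e-02,
        3.49013472e-02, -1.36572826e-04]), 'tool_pos': array([0.1832523 , 0.57077055, 0.23159268]), 'orientation': array([-4.86146598e-01, -3.10328432e+00,  2.75597434e-03]), 'force': array([ 0.22459296, -1.24339076, -0.35038511]), 'wrist_torque': array([-0.02570603,  0.0179891 ,  0.01130451]), 'opening': 0.09289767072744486} 0.014
scene {'mtx': array([[418.3485341 ,   0.        , 255.69743744],
       [  0.        , 418.3485341 , 191.87223882],
       [  0.        ,   0.        ,   1.        ]]), 'R': array([[ 0.07374612, -0.99726376, -0.00514807],
       [-0.93215714, -0.06709497, -0.3557827 ],
       [ 0.35446378,  0.0310364 , -0.93455453]]), 't': array([-0.01214928,  0.62816114,  0.76157827])}
side {'mtx': array([[364.47778792,   0.        , 255.64424781],
       [  0.        , 364.47778792, 195.41040955],
       [  0.        ,   0.        ,   1.        ]]), 'R': array([[ 0.83806788, -0.54529031,  0.01734058],
       [-0.39033186, -0.62150931, -0.67924017],
       [ 0.38116042,  0.5624808 , -0.73371118]]), 't': array([-0.46526517,  0.34025665,  0.68934345])}
wrist {'mtx': array([[323.12630664,   0.        , 253.65169248],
       [  0.        , 323.12630664, 194.90095399],
       [  0.        ,   0.        ,   1.        ]]), 'R': array([[ 0.30566787,  0.95213548, -0.00227685],
       [ 0.91130401, -0.29186512,  0.29041308],
       [ 0.27584807, -0.09084485, -0.95689867]]), 't': array([-0.59927721, -0.03363796,  0.39194195])}
```

View pics/scene0.png

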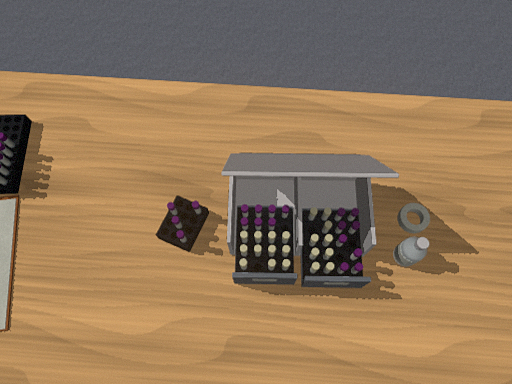

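View pics/side0.png

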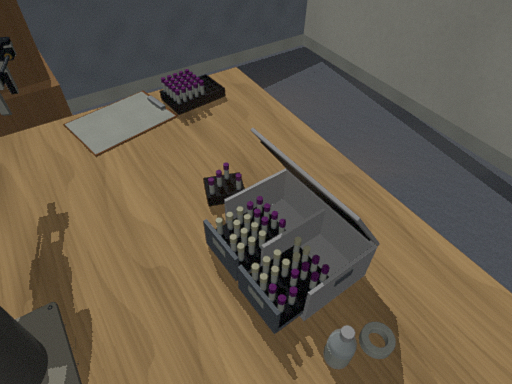

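View pics/wrist0.png

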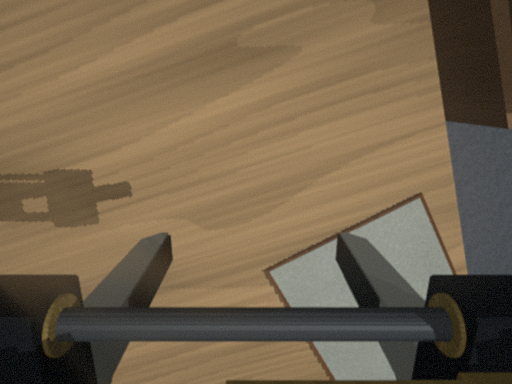

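The scene view shows the carrier at about px (230-395, 155-287). Both trays are pulled out, the lid is up, a rack stands to its left and a bottle and tape to its right. I'll zoom in to get corner points.

```bash
python3 - <<'E'
import cv2
a=cv2.imread("pics/scene0.png");cv2.imwrite("pics/s1.png",cv2.resize(a[145:295,215:405],None,fx=4,fy=4,interpolation=cv2.INTER_CUBIC))
a=cv2.imread("pics/side0.png");cv2.imwrite("pics/d1.png",cv2.resize(a[125:325,195:385],None,fx=3,fy=3,interpolation=cv2.INTER_CUBIC))
E
```

```text
(no output)
```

View pics/s1.png

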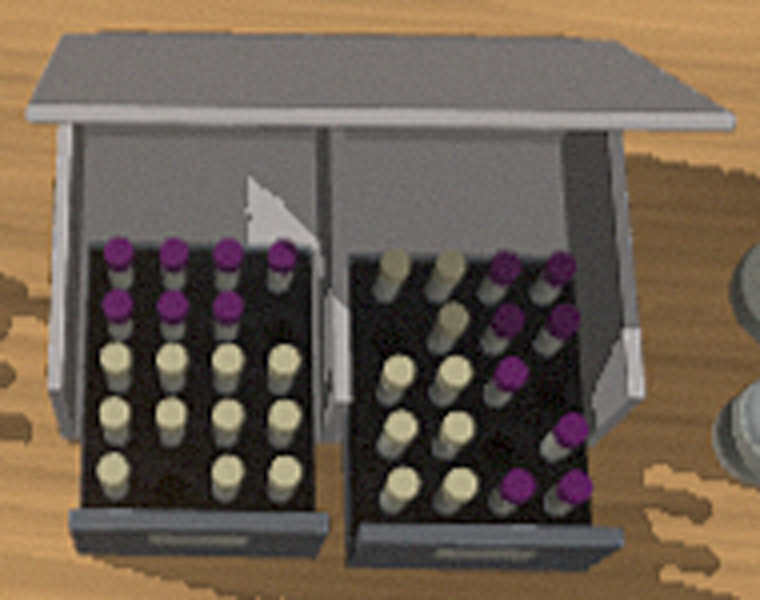

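View pics/d1.png

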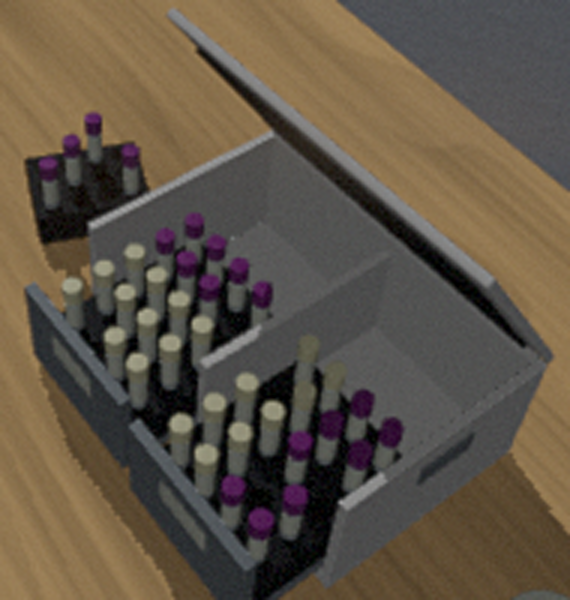

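```bash
cat > h.py <<'E'
from plant import robot
import numpy as np, cv2
def ray(n,px):
    p=robot.camera_params(n);R=p["R"];C=-R.T@p["t"]
    d=R.T@np.linalg.inv(p["mtx"])@np.array([px[0],px[1],1.]);return C,d/np.linalg.norm(d)
def onz(n,px,z):
    C,d=ray(n,px);return C+d*(z-C[2])/d[2]
def tri(p1,p2,n1="scene",n2="side"):
    C,d=ray(n1,p1);E,e=ray(n2,p2)
    A=np.array([d,-e]).T;s=np.linalg.lstsq(A,E-C,rcond=None)[0]
    a=C+d*s[0];b=E+e*s[1];return (a+b)/2,np.linalg.norm(a-b)
S=lambda x,y:(215+x/4-.375,145+y/4-.375)
D=lambda x,y:(195+x/3-.33,125+y/3-.33)
E
python3 - <<'E'
from h import *
np.set_printoptions(precision=4,suppress=True)
for n in("scene","side"):print(n,ray(n,(256,192)))
P={}
for k,p,z in[("LL",(72,527),.097),("LR",(327,529),.097),("RL",(358,543),.097),("RR",(622,545),.097),("wallL",(50,388),.115),("wallR",(645,396),.115),("div",(342,402),.115)]:
    P[k]=onz("scene",S(*p),z);print(k,P[k])
for k,p,z in[("LL",(28,288),.097),("LR",(126,402),.097),("RL",(135,427),.097),("RR",(250,572),.097),("wallL",(92,225),.115),("wallR",(345,505),.115),("wallRr",(385,478),.115)]:
    print("side",k,onz("side",D(*p),z))
a=P["wallR"]-P["wallL"];print(np.linalg.norm(a),np.arctan2(a[0],-a[1]))
print(tri(S(28,106),D(172,12)),tri(S(735,114),D(490,280)))
E
```

```text
scene (array([0.3165, 0.0064, 0.9352]), array([ 0.3542,  0.0303, -0.9347]))
side (array([ 0.26 , -0.43 ,  0.745]), array([ 0.3856,  0.5677, -0.7273]))
LL [0.4515 0.0668 0.097 ]
LR [ 0.4598 -0.0598  0.097 ]
RL [ 0.454  -0.0754  0.097 ]
RR [ 0.4626 -0.2057  0.097 ]
wallL [0.5169 0.083  0.115 ]
wallR [ 0.5344 -0.2143  0.115 ]
div [ 0.5203 -0.0634  0.115 ]
side LL [0.4547 0.0636 0.097 ]
side LR [ 0.465  -0.0629  0.097 ]
side RL [ 0.4599 -0.0833  0.097 ]
side RR [ 0.4661 -0.21    0.097 ]
side wallL [0.5202 0.0792 0.115 ]
side wallR [ 0.5366 -0.2125  0.115 ]
side wallRr [ 0.5703 -0.2115  0.115 ]
0.2978026918310583 0.05877213510371911
(array([0.5981, 0.0889, 0.2811]), np.float64(5.517903139844085e-05)) (array([ 0.6132, -0.2093,  0.286 ]), np.float64(0.000981415559920718))
```

The rays give a carrier yaw of about 0.06 rad and a carrier front centre near (0.527, -0.066). The trays are about 65 and 70 mm out. The lid edge is near (0.606, -0.060, 0.284), so the lid angle is about 0.99. First I'll go in front of the left tray, high up, with the claw closed.

carry_out:
  commands:
    - [[-1.91, -2.4, 0, 0], [-1.91, -2.4, 0, 0], [-1.91, -2.4, 0, 0], [-1.91, -2.4, 0, 0], [-1.91, -2.4, 0, 0], [-1.91, -2.4, 0, 0], [-1.91, -2.4, 0, 0], [-1.91, -2.4, 0, 0], [-1.91, -2.4, 0, 0], [-1.91, -2.4, 0, 0], [-1.91, -2.4, 0, 0], [-1.91, -2.4, 0, 0], [-1.91, -2.4, 0, 0], [-1.91, -2.4, 0, 0], [-1.91, -2.4, 0, 0], [-1.91, -2.4, 0, 0], [-1.91, -2.4, 0, 0], [-1.91, -2.4, 0, 0], [-1.91, -2.4, 0, 0], [-1.91, -2.4, 0, 0]]
  claw: 0

```text
t: 1.82
tool_pos: [0.4005, -0.0041, 0.2326]
orientation: [0.487, 3.103, 0.0]
force: [0.7, 0.3, 0.2]
opening: 0.0001
```

carry_out:
  commands:
    - [[0, 0, 0, -7], [0, 0, 0, -7], [0, 0, 0, -7], [0, 0, 0, 0], [0, 0, 0, 0]]

```text
t: 2.23
tool_pos: [0.4002, -0.0026, 0.2325]
orientation: [0.081, -3.14, -0.0]
force: [0.7, -0.6, 0.1]
opening: 0.0003
```

```bash
cat >> h.py <<'E'
from scipy.spatial.transform import Rotation as Ro
TH=.0588
def go(xyz):
    s=robot.read_state();M=Ro.from_rotvec(s["orientation"]).as_matrix()
    d=np.array(xyz)-s["tool_pos"]
    print("pos",s["tool_pos"].round(4),"F",s["force"].round(2),"t",round(s["t"],2),"toolx yaw",np.degrees(np.arctan2(M[1,0],M[0,0])).round(2),"op",s["opening"].round(4))
    print("shift cm",(M.T@d*100).round(2))
E
python3 - <<'E'
from h import *
go((.40,-.002,.064))
E
```

```text
Traceback (most recent call last):
  File "h.py", line 19, in go
    print("pos",s["tool_pos"].round(4),"F",s["force"].round(2),"t",round(s["t"],2),"toolx yaw",np.degrees(np.arctan2(M[1,0],M[0,0])).round(2),"op",s["opening"].round(4))
                                                                                                                                                   ^^^^^^^^^^^^^^^^^^
AttributeError: 'float' object has no attribute 'round'
```

carry_out:
  commands:
    - [[0, 0, 2.8, 0], [0, 0, 2.8, 0], [0, 0, 2.8, 0], [0, 0, 2.8, 0], [0, 0, 2.8, 0], [0, 0, 2.8, -0.4], [0, 0, 0, 0], [0, 0, 0, 0]]

```text
t: 2.9
tool_pos: [0.3988, -0.0022, 0.0637]
orientation: [0.094, -3.136, -0.001]
force: [-0.2, -0.4, 0.3]
opening: 0.0005
```

```bash
sed -i 's/s\["opening"\].round(4)/round(s["opening"],4)/' h.py
python3 - <<'E'
from h import *
go((.4575-.0075,.001,.064))
go((.5227-.0075,.0055,.064))
cv2.imwrite("pics/s2.png",robot.read_camera("scene")[:,:,::-1])
cv2.imwrite("pics/d2.png",robot.read_camera("side")[:,:,::-1])
E
```

```text
pos [ 0.3988 -0.0022  0.0637] F [-0.23 -0.38  0.25] t 2.9 toolx yaw -176.56 op 0.0005
shift cm [-5.13  0.01 -0.05]
pos [ 0.3988 -0.0022  0.0637] F [-0.23 -0.38  0.25] t 2.9 toolx yaw -176.56 op 0.0005
shift cm [-11.67   0.07  -0.08]
```

View pics/s2.png

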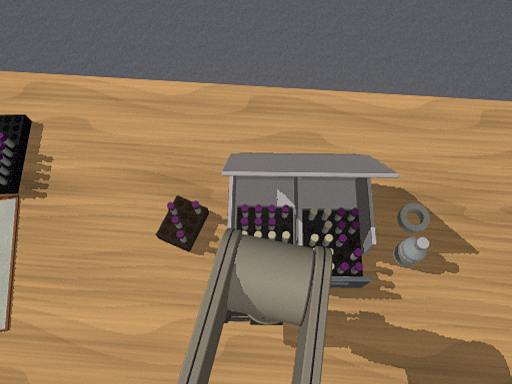

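View pics/d2.png

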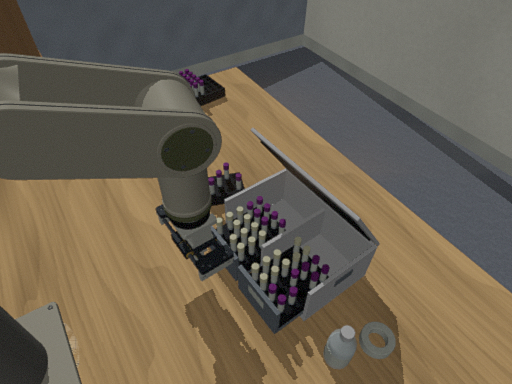

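The scene and side views show the closed fingers in front of the left panel, and the wrist well clear of the lid edge. Pushing the left tray now, slowly near the end.

carry_out:
  commands:
    - [[-1.2, 0, 0, 0], [-1.2, 0, 0, 0], [-1.2, 0, 0, 0], [-1, 0, 0, 0], [-1, 0, 0, 0], [-1, 0, 0, 0], [-1, 0, 0, 0], [-1, 0, 0, 0], [-1, 0, 0, 0], [-0.6, 0, 0, 0], [-0.4, 0, 0, 0], [0, 0, 0, 0]]

```text
t: 4.0
tool_pos: [0.5078, 0.0041, 0.0662]
orientation: [-0.098, 3.137, -0.0]
force: [1.1, 0.4, 0.2]
opening: 0.0002
```

carry_out:
  commands:
    - [[-0.2, 0, 0, 0], [-0.2, 0, 0, 0], [-0.2, 0, 0, 0], [0, 0, 0, 0]]

```text
t: 4.33
tool_pos: [0.5123, 0.0045, 0.0647]
orientation: [-0.098, 3.14, 0.0]
force: [-0.0, -0.1, -0.3]
opening: 0.0001
```

carry_out:
  commands:
    - [[-0.2, 0, 0, 0], [-0.1, 0, 0, 0], [0, 0, 0, 0]]

```text
t: 4.58
tool_pos: [0.5124, 0.0045, 0.0641]
orientation: [0.098, -3.134, -0.0]
force: [-15.5, -1.5, 11.7]
opening: 0.0006
```

```bash

python3 - <<'E'
from h import *
go((.515,.0055,.064))
a=robot.read_camera("side")[:,:,::-1]
cv2.imwrite("pics/d3.png",cv2.resize(a[125:325,195:385],None,fx=3,fy=3,interpolation=cv2.INTER_CUBIC))
E
```

```text
pos [0.5124 0.0045 0.0641] F [-15.54  -1.54  11.67] t 4.58 toolx yaw -176.41 op 0.0006
shift cm [-0.27  0.08  0.01]
```

View pics/d3.png

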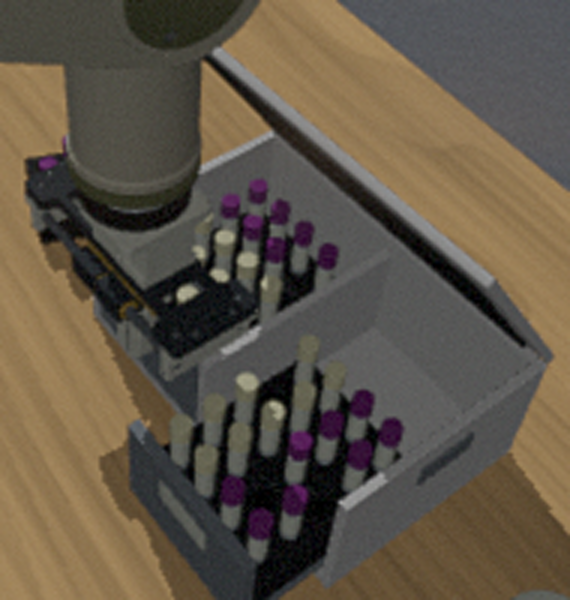

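The side view shows the left tray in with the hand on it, and the -15 N reading means it is on its stop. Backing off and moving across to the right tray.

carry_out:
  commands:
    - [[0.5, 0, 0, 0], [2, 0, 0, 0], [3, 0, 0, 0], [3, 0, 0, 0], [2, 0, 0, 0], [1, 0, 0, 0], [0, 0, 0, 0], [0, -2, 0, 0], [0, -3, 0, 0], [0, -3, 0, 0], [0, -3, 0, 0], [0, -2.5, 0, 0], [0, -1, 0, 0], [0, 0, 0, 0], [0, 0, 0, 0]]

```text
t: 5.88
tool_pos: [0.4097, -0.1471, 0.0645]
orientation: [0.096, -3.14, -0.001]
force: [-0.5, 0.4, -0.7]
opening: 0.0004
```

```bash

python3 - <<'E'
from h import *
go((.4605-.0075,-.143,.064))
go((.5313-.0105,-.139,.064))
a=robot.read_camera("side")[:,:,::-1]
cv2.imwrite("pics/d4.png",cv2.resize(a[125:325,195:385],None,fx=3,fy=3,interpolation=cv2.INTER_CUBIC))
E
```

```text
pos [ 0.4097 -0.1471  0.0645] F [-0.49  0.44 -0.73] t 5.88 toolx yaw -176.5 op 0.0004
shift cm [-4.35  0.15  0.05]
pos [ 0.4097 -0.1471  0.0645] F [-0.49  0.44 -0.73] t 5.88 toolx yaw -176.5 op 0.0004
shift cm [-11.14   0.13   0.05]
```

View pics/d4.png

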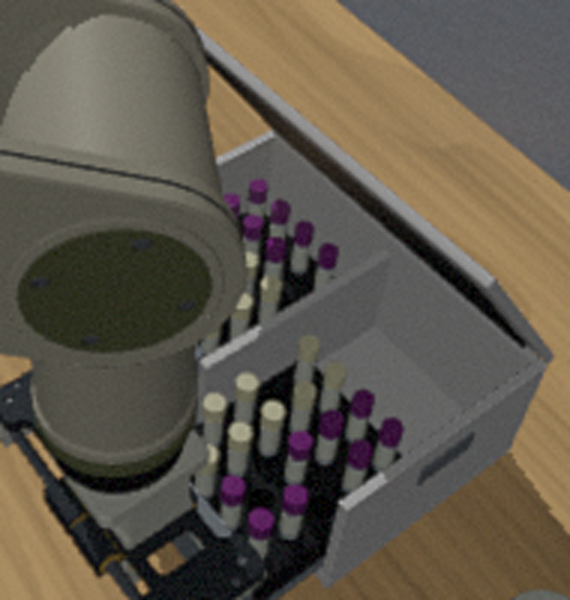

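The right tray is still out and the hand is in front of it. Pushing it in about 10.5 cm, then in small steps.

carry_out:
  commands:
    - [[-1.2, 0.1, 0, 0], [-1.2, 0, 0, 0], [-1, 0, 0, 0], [-1, 0, 0, 0], [-1, 0, 0, 0], [-1, 0, 0, 0], [-1, 0, 0, 0], [-1, 0, 0, 0], [-1, 0, 0, 0], [-0.6, 0, 0, 0], [-0.4, 0, 0, 0], [0, 0, 0, 0]]

```text
t: 6.93
tool_pos: [0.5137, -0.1387, 0.0646]
orientation: [-0.101, 3.14, 0.0]
force: [0.2, 0.1, -0.6]
opening: 0.0006
```

carry_out:
  commands:
    - [[-0.2, 0, 0, 0], [-0.2, 0, 0, 0], [-0.2, 0, 0, 0], [0, 0, 0, 0]]

```text
t: 7.27
tool_pos: [0.5193, -0.1394, 0.0646]
orientation: [-0.098, 3.14, 0.0]
force: [0.2, -1.3, 0.5]
opening: 0.0004
```

carry_out:
  commands:
    - [[-0.15, 0, 0, 0], [-0.15, 0, 0, 0], [0, 0, 0, 0]]

```text
t: 7.52
tool_pos: [0.5208, -0.1393, 0.0646]
orientation: [0.098, -3.137, -0.0]
force: [-9.6, 1.1, 7.0]
opening: 0.0006
```

Right tray is home: it stopped at -9.6 N, where the left tray's stop predicts. Backing off, lifting and centring, then checking before the lid.

carry_out:
  commands:
    - [[0.5, 0, 0, 0], [2, 0, 0, 0], [3, 0, 0, 0], [2.5, 0, 0, 0], [0, 0, -1.5, 0], [0, 0, -3, 0], [0, 1, -3, 0], [0, 1, -3, 0], [0, 1, -3, 0], [0, 1, -3, 0], [0, 1, -3, 0], [0, 1, -3, 0], [0, 1.3, -3, 0], [0, 0, -2, 0], [0, 0, 0, 0], [0, 0, 0, 0]]

```text
t: 8.85
tool_pos: [0.4385, -0.0715, 0.3412]
orientation: [-0.099, 3.136, -0.002]
force: [0.3, 0.0, -0.4]
opening: 0.0006
```

```bash

python3 - <<'E'
from h import *
go((.66,-.058,.34))
a=robot.read_camera("side")[:,:,::-1]
cv2.imwrite("pics/d5.png",cv2.resize(a[125:325,195:385],None,fx=3,fy=3,interpolation=cv2.INTER_CUBIC))
a=robot.read_camera("scene")[:,:,::-1];cv2.imwrite("pics/s5.png",a)
a=robot.read_camera("wrist")[:,:,::-1];cv2.imwrite("pics/w5.png",a)
E
```

```text
pos [ 0.4385 -0.0715  0.3412] F [ 0.29  0.   -0.43] t 8.85 toolx yaw -176.39 op 0.0006
shift cm [-22.19  -0.05   0.2 ]
```

View pics/d5.png

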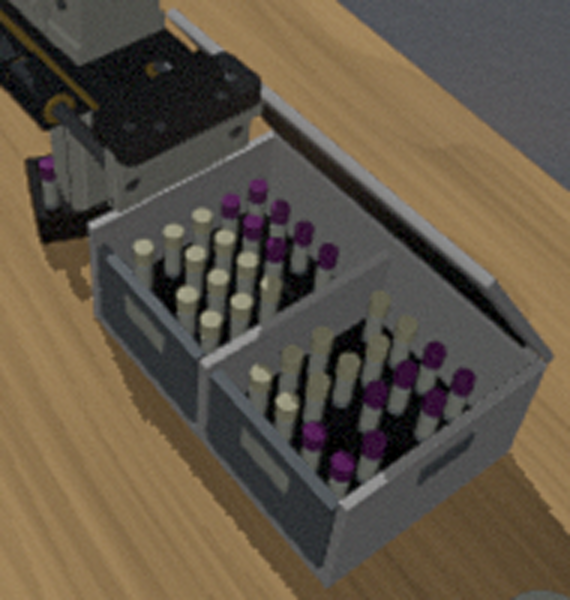

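View pics/s5.png

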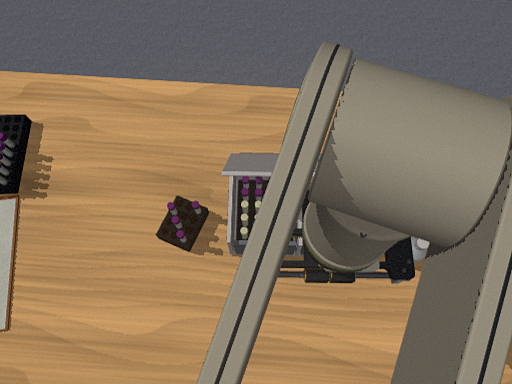

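View pics/w5.png

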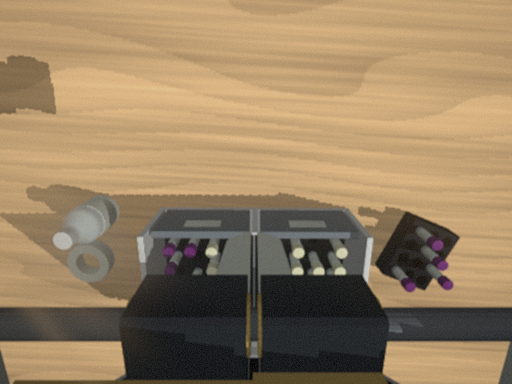

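The side view shows both panels flush. The carrier corner is still at crop px (345, 505), so it hasn't moved, and the lid is still up. Moving over and just behind the lid edge.

carry_out:
  commands:
    - [[-1.5, 0, 0, 0], [-2.7, 0, 0, 0], [-2.7, 0, 0, 0], [-2.7, 0, 0, 0], [-2.7, 0, 0, 0], [-2.7, 0, 0, 0], [-2.7, 0, 0, 0], [-2.7, 0, 0, 0], [-1.8, 0, 0, 0], [0, 0, 0, 0], [0, 0, 0, 0]]

```text
t: 9.92
tool_pos: [0.659, -0.0576, 0.3367]
orientation: [0.098, -3.136, -0.001]
force: [-0.3, 0.2, -0.5]
opening: 0.0004
```

```bash

python3 - <<'E'
from h import *
go((.648,-.059,.285))
a=robot.read_camera("side")[:,:,::-1]
cv2.imwrite("pics/d6.png",cv2.resize(a[65:325,175:385],None,fx=2.2,fy=2.2,interpolation=cv2.INTER_CUBIC))
E
```

```text
pos [ 0.659  -0.0576  0.3367] F [-0.27  0.24 -0.53] t 9.92 toolx yaw -176.41 op 0.0004
shift cm [ 1.08 -0.08  5.18]
```

View pics/d6.png

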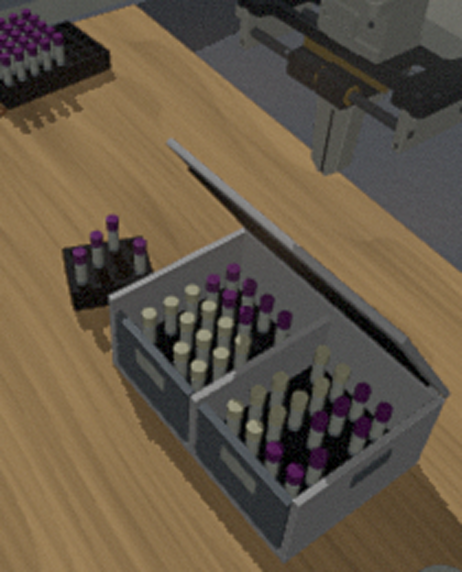

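carry_out:
  commands:
    - [[0, 0, 1.5, 0], [0, 0, 2.2, 0], [0, 0, 1.5, 0], [0, 0, 0, 0], [1.5, 0, 0, 0], [1.3, 0, 0, 0], [1, 0, 0.1, 0], [1, 0, 0.4, 0], [0.7, 0, 0.6, 0], [0.7, 0, 0.6, 0], [0.65, 0, 0.65, 0], [0.65, 0, 0.65, 0], [0, 0, 0, 0]]

```text
t: 11.05
tool_pos: [0.583, -0.0624, 0.258]
orientation: [0.098, -3.14, 0.0]
force: [-1.0, 0.3, -0.1]
opening: 0.0003
```

```bash

python3 - <<'E'
from h import *
go((.648,-.059,.285))
a=robot.read_camera("side")[:,:,::-1]
cv2.imwrite("pics/d7.png",cv2.resize(a[65:325,175:385],None,fx=2.2,fy=2.2,interpolation=cv2.INTER_CUBIC))
E
```

```text
pos [ 0.583  -0.0624  0.258 ] F [-0.96  0.26 -0.06] t 11.05 toolx yaw -176.44 op 0.0003
shift cm [-6.51 -0.07 -2.7 ]
```

View pics/d7.png

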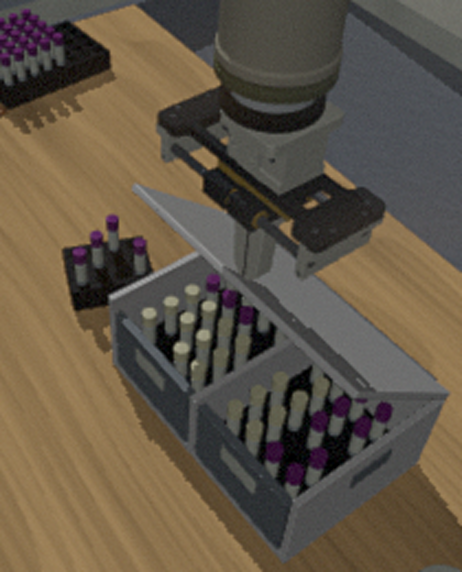

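The side view shows the fingertip on the outer face near the edge and the lid closing to about 0.7. Following the arc further.

carry_out:
  commands:
    - [[0.6, 0, 0.7, 0], [0.6, 0, 0.75, 0], [0.53, 0, 0.78, 0], [0.53, 0, 0.78, 0], [0.44, 0, 0.82, 0], [0.44, 0, 0.82, 0], [0.35, 0, 0.86, 0], [0.35, 0, 0.86, 0], [0.28, 0, 0.9, 0], [0.27, 0, 0.9, 0], [0.18, 0, 0.9, 0], [0.18, 0, 0.9, 0], [0, 0, 0, 0]]

```text
t: 12.18
tool_pos: [0.5355, -0.0648, 0.1552]
orientation: [0.098, -3.137, -0.001]
force: [-0.4, 0.9, 0.8]
opening: 0.0006
```

```bash

python3 - <<'E'
from h import *
go((.648,-.059,.137))
a=robot.read_camera("side")[:,:,::-1]
cv2.imwrite("pics/d8.png",cv2.resize(a[65:325,175:385],None,fx=2.2,fy=2.2,interpolation=cv2.INTER_CUBIC))
E
```

```text
pos [ 0.5355 -0.0648  0.1552] F [-0.43  0.85  0.75] t 12.18 toolx yaw -176.41 op 0.0006
shift cm [-11.27  -0.12   1.78]
```

View pics/d8.png

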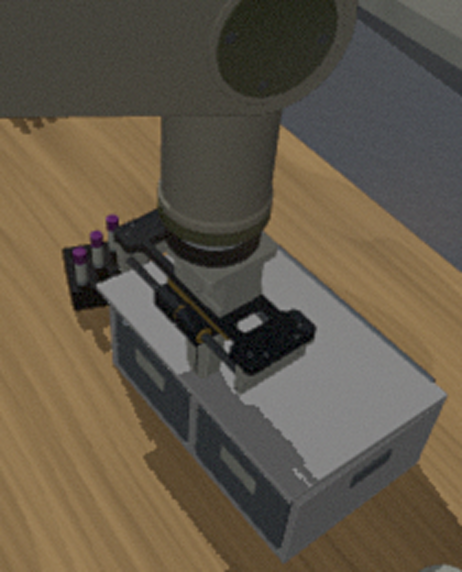

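Nearly shut. I'll press the last 18 mm slowly.

carry_out:
  commands:
    - [[0.1, 0, 0.6, 0], [0.1, 0, 0.5, 0], [0, 0, 0.3, 0], [0, 0, 0.2, 0], [0, 0, 0.15, 0], [0, 0, 0, 0]]

```text
t: 12.73
tool_pos: [0.5349, -0.0652, 0.1401]
orientation: [0.098, -3.14, -0.0]
force: [-0.7, 1.7, -0.1]
opening: 0.0007
```

carry_out:
  commands:
    - [[0, 0, 0.2, 0], [0, 0, 0.15, 0], [0, 0, 0.15, 0], [0, 0, 0, 0]]

```text
t: 13.07
tool_pos: [0.5354, -0.0653, 0.1372]
orientation: [-0.099, 3.139, -0.0]
force: [-6.4, 0.5, 13.5]
opening: 0.0006
```

The stop is at fingertip z = 0.123 with 13.5 N, so the lid is shut. Holding a moment, then lifting away.

carry_out:
  commands:
    - [[0, 0, 0, 0], [0, 0, 0, 0], [0, 0, -0.5, 0], [0, 0, -2, 0], [0, 0, -3, 0], [0, 0, -3, 0], [0, 0, -3, 0], [2, 0, -3, 0], [3, 0, -2, 0], [3, 0, 0, 0], [3, 0, 0, 0], [2, 0, 0, 0], [0, 0, 0, 0], [0, 0, 0, 0]]

```text
t: 14.23
tool_pos: [0.4052, -0.0735, 0.301]
orientation: [-0.097, 3.138, -0.001]
force: [0.6, -0.1, -0.2]
opening: 0.0005
```

```bash

python3 - <<'E'
from h import *
go((.648,-.059,.137))
a=robot.read_camera("side")[:,:,::-1];cv2.imwrite("pics/d9.png",a)
a=robot.read_camera("scene")[:,:,::-1];cv2.imwrite("pics/s9.png",a)
a=robot.read_camera("wrist")[:,:,::-1];cv2.imwrite("pics/w9.png",a)
E
```

```text
pos [ 0.4052 -0.0735  0.301 ] F [ 0.62 -0.08 -0.22] t 14.23 toolx yaw -176.45 op 0.0005
shift cm [-24.29  -0.04  16.45]
```

View pics/d9.png

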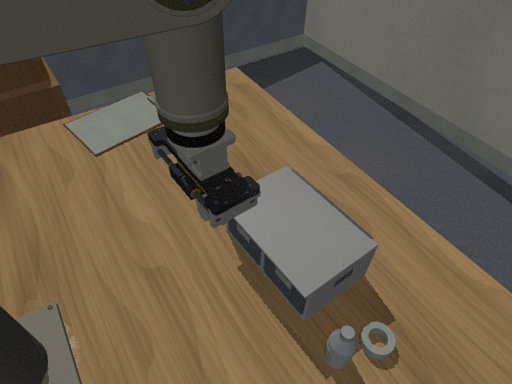

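View pics/w9.png

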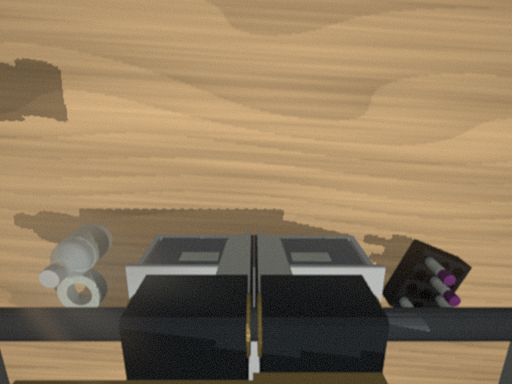

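The lid lies flat and shut over flush panels. The bottle (341, 345) and tape (378, 340) are at their starting pixels, the rack is upright and the hand is clear. Handing in.

```bash
python3 -c "
from plant import robot
print(robot.close_job())"
```

```text
the job is handed in; nothing more can be done
None
```

The sample carrier is closed and the job is handed in, with the clock at about 14.4 s of the 54 s allowed. With the claw closed, I pushed the left tray home, then the right. I then swung the lid down from its outer face near the front edge until it hit its stop, and took the hand away.

- **Trays:** the left tray stopped at about 15 N and the right at about 10 N. The side picture taken before I closed the lid showed both panels flush and the lid still up.
- **Lid:** it stopped at 13.5 N with the fingertip 123 mm above the table, which is the height of the shut lid. The last pictures show it lying flat.
- **Carrier and bystanders:** in the side view before the lid was closed, the carrier corner was at its starting pixel. In the last side view the carrier, bottle and tape look unmoved. The spare rack is upright, but I compared it only by eye in the wrist view, because the hand hid it from the side camera.
- **Hand:** it ended about 30 cm above the table, clear of everything, reading under 1 N.

**Disagreements:**
- The scene and side views differed by 3 to 6 mm on the trays' front edges. The tray stops came 2 to 3 mm nearer than the pictures suggested.
- While pressing the trays I read an upward force of 7 to 12 N on the tool. I took this as friction on the panel and did not check it further.

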